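# Refill the parts bin and hang it back on its rail

## Task

Put the loose heat sink from the bench back into the blue parts bin standing on the bench, and hang that bin, with everything in it, on the aluminium rail of the perforated panel, in the free space between the two bins already hanging there. Hook it on with its front tipped up a little: bring the angled strip on its back over the rail's lip, then let the front down and the bin drop until it hangs fully home and level. Do not knock the panel or the lamp above, spill nothing, and leave the hanging bins, the tub and the screwdriver as they are.

Things in the scene. Friction and masses are not known exactly. Their poses are not given: they have to be found in the camera images.
- bin_center (a point): Blue plastic open parts bin to fill and hang, upright on the bench, two heat sinks in it. Outside 120 long (x) x 66 wide (y) x 75 high, about 0.12 kg empty; walls 2.5, floor 3. Site: centre of that envelope, 37.5 above the underside; x to the bin's back, y left, z up. Flat upright sides, 75 high for x = -25 to +60, sloping down to 35 high at the low front (x = -60).
- bin_strip (a point): Middle of the lower edge of the angled strip on the bin's back: 80.3 behind and 12.5 above bin_center, same axes. The strip, 58 wide (y), 4 thick, 25 long, slopes down and rearward, 35 degrees from vertical, from the top of the back wall (its outer face x = +60). Seated, bin level, this edge is 16.5 (x) behind and 16.6 below rail_lip, and the back wall rests on the rail's front face.
- rail_lip (a point): Middle of the upper edge of the aluminium rail's lip; x points into the wall, y along the rail (left as one faces it), z up. The lip, 420 long in y, 4 thick, rises 30 from the wall, leaning 35 degrees outward from vertical: behind it a V slot, 19 wide at the mouth; wall face at x = +21.2. Below it the rail's flat front face, 3.8 in front of this edge (-x), from 26 to 82 below it.
- panel: White perforated panel, 440 wide, 370 high, fixed upright on the bench left of the robot, facing roughly to its right; origin at bench level, mid-width, on its front face; x into the wall, y along it, z up. rail_lip: x = -21.2, z = 121.6. An LED lamp bar, 400 long in y, spans x = -45 to -85, z = 289 to 312 above the rail, on 8-wide brackets at y = -185 and +185.
- bin_left_center (a point): Centre of another such bin, hanging loose on the rail on the +y side of its middle; size and axes as for bin_center. To be left alone.
- bin_right_center (a point): Centre of another such bin, hanging loose on the rail on the -y side of its middle; size and axes as for bin_center. To be left alone.
- sink_center (a point): Centre of the loose finned aluminium heat sink, a block 35 (x) x 25 (y) x 25 (z, up), 30 g, lying on the bench; its fins run along x, and its two outer fins are flat grip faces, 25 apart along y.
- stock_a_center (a point): Centre of a like heat sink already in the bin, towards its back, loose on its floor; its 35 side runs along the bin.
- stock_b_center (a point): Centre of a like heat sink already in the bin, near its middle, loose on its floor; its 35 side runs along the bin.
- tub: White round tub with a green lid, 76 in diameter, 105 high, on the bench; origin under its centre. A bystander.
- driver_grip (a point): Handle of a screwdriver, 190 long, lying on the bench. A bystander.
Not all that is in view belongs to the job. What is shaped like the part that bears bin_right_center but orange is not meant.

How it is judged:
By the outcome, as a careful person would: the job done as asked, in the order asked, and still so for the second after the job is handed in, with the robot touching nothing.
It also fails if it takes over 64 s, if anything falls off the work surface, if the arm or the gripper's body presses on something with over 40 N, if the wrist force passes 120 N, or if a joint passes its speed limit or range.

## Robot

A 6-joint arm with a two-finger parallel gripper is mounted at the origin on the work surface. World frame = base frame: x ahead of the robot, y to its left, z up, the work surface at z = 0. Lengths are in m, angles in degrees, forces in N, time in s.
With the tool pointing down it reaches from about 0.3 to 0.85 m from the base axis. Payload 4.2 kg.
Tool frame: the origin (TCP) lies at the very end of the fingers, on their centre line; the grasp point (between the pads) lies 19 mm behind it; z points along the fingers, y is the line along which they close (so a half turn about z gives the same grasp; the last joint's range is limited). The gripper opens to 91 mm and grips with 3 to 60 N. Pads are 32 mm wide; open, the fingers measure 118 mm over their backs; the gripper's body (76 mm by 178 mm) begins 60 mm behind the grasp point.
Start: joints at [-69.5, 18.312, 89.639, -0, 72.044, -1.146], TCP at [0.212, -0.534, 0.214] pointing down, gripper open.
Joint ranges: [-177.97, 177.97], [-48.28, 115.42], [12.27, 149.76], [-77.06, 257.06], [2.81, 150.46], [-146.56, 146.56]. Speed limits (degrees/s): [147.25, 147.25, 180, 180, 180, 180].

## Interface

Orientations are given as a 3x3 rotation matrix whose columns are the frame's x, y, z axes.
In Python, from rig import env gives the robot as it stands.
- The arm moves only by the tool apply_moves, never from a script. Its argument "deltas" is a list of rows, each a list of 7 numbers: the shift along the world's x, y, z in cm, then the turn, a rotation vector about the world's x, y, z in degrees, then the closure in counts, from 0 (fully open) to 255 (shut). A call has 1 to 10 rows; each row is the pose to reach, as a shift and turn from the pose commanded when the call began; what a row does not reach only later rows make up. A row lasts 1/10 s, in which the tool goes at most 50 mm and 8.59 degrees, less where a joint would pass 70% of its speed; a pose out of reach is approached as far as the arm can. A call with a gripper value outside its range is refused whole. The fingers move at their own pace and stop on an object; "force" is the grip in N (left out, the last holds). Time passes only in rows, so rows that repeat a pose let the fingers close. It gives the time, the measured TCP pose, the force, the opening and the grip force at its end, in the units of the state.
- env.get_state(): the state, without advancing time (a new reading comes with each control period).
- env.read_camera(name): name is "side" or "top" or "wrist"; returns the picture (400x640x3 uint8, red, green, blue); there is no depth.
- env.camera_model(name): a dict with "fx", "fy", "cx", "cy" (pixels), "R" (3x3) and "t" (3): a world point X has camera coordinates R X + t; the wrist camera has in their place "tool_from_camera" (4x4, takes a point from camera to tool coordinates, whose origin is the TCP and whose axes are the flange's). Camera axes: x right, y down, z forward; pixel columns grow to the right and rows downward; lengths in m; the calibration is good to about 2 mm. The wrist camera is an equidistant fisheye: a pixel r from the principal point sees the ray r / f radians off the axis. A picture is of the moment at which its call begins: read the wrist's pose just before it. camera_model takes no time and is no camera call.
- env.sign_off(): hands the job in; it is judged then, once.
The state is a dict: "time_s": time; "joints": joint angles; "joint_velocities": joint speeds; "joint_torque": joint torques, N m; "eef_pos": TCP position; "ee_rot": TCP orientation; "wrist_force": force on the tool from outside, world axes, zero at the start; "wrist_torque": the same for the moment, N m; "width": finger opening in m; "finger_force": force on a finger pad.
Only numpy, scipy, OpenCV 4.12 (cv2) and the standard library are available. Lean on these libraries where they do the work, as an engineer would, in place of code of your own. Each camera call takes 0.05 s, during which the arm holds its last target. There are 200 camera calls.

## Working session

There is one attempt and no reset: what is moved stays moved. The work goes in short steps, Python scripts to look and compute and a tool call to move; the robot and the scene stay as the last step left them, time stands still between calls to the robot, and variables do not carry over. Pictures are saved under pics/ and viewed, at most 10 in all, crops included, and the job is handed in when it is done.

Besides the shell and the picture viewer there is one more tool, called after "Request:" as name(argument=value, ...), one argument or row to a line, values as JSON. apply_moves: Moves the arm, as the interface text tells. Its arguments: {"type":"object","properties":{"deltas":{"type":"array","items":{"type":"array","items":{"type":"number"}}},"force":{"type":"number"}},"required":["deltas"]}

```bash
mkdir -p pics
python3 - <<'E'
from rig import env
import cv2,numpy as np
for n in ["side","top","wrist"]:
    im=env.read_camera(n); cv2.imwrite(f"pics/{n}0.png",im[:,:,::-1])
    m=env.camera_model(n); print(n,{k:np.round(v,4).tolist() for k,v in m.items()})
s=env.get_state(); print({k:np.round(v,3).tolist() for k,v in s.items()})
a=cv2.imread("pics/side0.png");b=cv2.imread("pics/top0.png")
E
ls
```

```text
side {'fx': 482.6699, 'fy': 482.6699, 'cx': 328.109, 'cy': 199.4596, 'R': [[0.8861, -0.4634, -0.0053], [-0.3554, -0.6722, -0.6494], [0.2974, 0.5774, -0.7604]], 't': [-0.4716, 0.3224, 1.0722]}
top {'fx': 431.4509, 'fy': 431.4509, 'cx': 319.2776, 'cy': 206.6207, 'R': [[-0.008, -0.9998, -0.0204], [-0.9963, 0.0097, -0.0859], [0.0861, 0.0196, -0.9961]], 't': [0.0746, 0.5752, 1.1638]}
wrist {'fx': 309.7069, 'fy': 309.7069, 'cx': 320.1493, 'cy': 204.4344, 'tool_from_camera': [[-0.0007, -0.9714, -0.2373, 0.0652], [1.0, -0.0008, 0.0004, -0.0], [-0.0005, -0.2373, 0.9714, -0.1703], [0.0, 0.0, 0.0, 1.0]]}
{'time_s': 0.15, 'joints': [-69.501, 18.344, 89.689, -0.002, 72.044, -1.146], 'joint_velocities': [-0.013, -0.065, -0.13, 0.05, -0.046, -0.08], 'joint_torque': [-0.001, -41.278, -23.215, 0.073, 0.043, -0.0], 'eef_pos': [0.212, -0.534, 0.213], 'ee_rot': [[0.929, 0.369, -0.001], [0.369, -0.929, 0.001], [-0.0, -0.001, -1.0]], 'wrist_force': [-0.152, -0.502, -0.609], 'wrist_torque': [0.004, 0.008, 0.003], 'finger_force': 0.0, 'width': 0.091}
pics
```

View pics/side0.png

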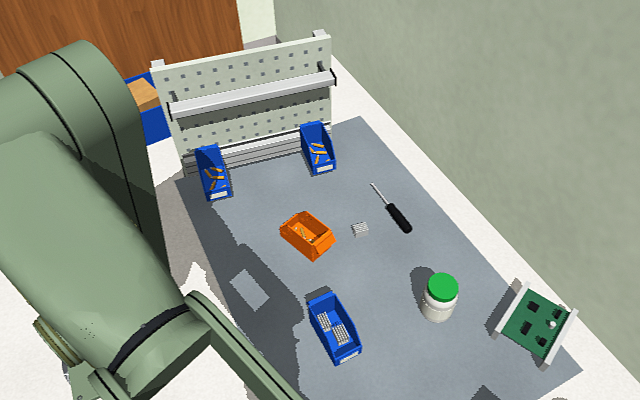

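View pics/top0.png

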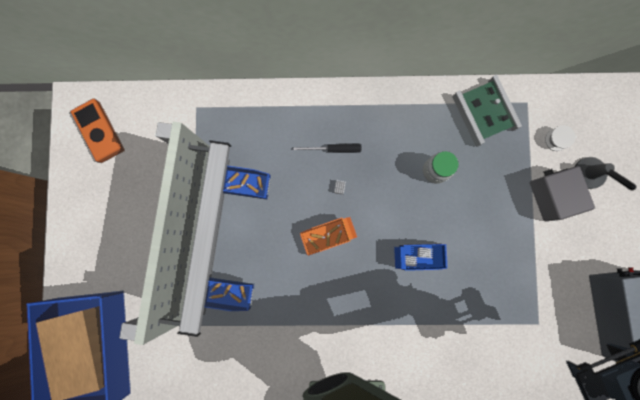

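The side view shows the blue bin at about (333,328), the sink at (360,229), the panel rail at about (185–325,150), and the hanging bins at (213,172) and (318,148). In the top view the bin is at (421,257), the sink at (338,187), and the hanging bins at (246,183) and (229,293).

```bash
cat > h.py <<'E'
import numpy as np,cv2
from rig import env
M={n:env.camera_model(n) for n in("side","top","wrist")}
def ray(n,p,pose=None):
    m=M[n];u=(p[0]-m["cx"])/m["fx"];v=(p[1]-m["cy"])/m["fy"]
    if n!="wrist":
        R=np.array(m["R"]);t=np.array(m["t"]);d=R.T@np.array([u,v,1.]);return -R.T@t,d/np.linalg.norm(d)
    r=np.hypot(u,v)+1e-12;d=np.array([np.sin(r)*u/r,np.sin(r)*v/r,np.cos(r)])
    T=np.array(m["tool_from_camera"]);P,Rt=pose
    return P+Rt@T[:3,3],Rt@T[:3,:3]@d
def plane(r,z):return r[0]+r[1]*(z-r[0][2])/r[1][2]
def tri(*rs):
    A=sum(np.eye(3)-np.outer(d,d) for o,d in rs);b=sum((np.eye(3)-np.outer(d,d))@o for o,d in rs)
    X=np.linalg.solve(A,b);return X,[np.linalg.norm(np.cross(X-o,d))*1000 for o,d in rs]
def proj(n,X,pose=None):
    m=M[n]
    if n!="wrist":
        c=np.array(m["R"])@X+np.array(m["t"]);return [m["fx"]*c[0]/c[2]+m["cx"],m["fy"]*c[1]/c[2]+m["cy"]]
    T=np.array(m["tool_from_camera"]);P,Rt=pose;c=T[:3,:3].T@(Rt.T@(X-P)-T[:3,3])
    s=np.hypot(c[0],c[1]);a=np.arctan2(s,c[2])*m["fx"];return [m["cx"]+a*c[0]/s,m["cy"]+a*c[1]/s]
def pose():
    s=env.get_state();return np.array(s["eef_pos"]),np.array(s["ee_rot"])
def blue(im):
    h=cv2.cvtColor(im,cv2.COLOR_RGB2HSV);return cv2.inRange(h,(105,140,50),(130,255,255))
E
python3 - <<'E'
from h import *
for n in("side","top"):
    im=cv2.imread(f"pics/{n}0.png")[:,:,::-1].copy();c,_=cv2.findContours(blue(im),cv2.RETR_EXTERNAL,2)
    for k in c:
        if cv2.contourArea(k)>150: print(n,cv2.boundingRect(k),cv2.approxPolyDP(k,2.5,True).reshape(-1,2).tolist())
s=cv2.imread("pics/side0.png");t=cv2.imread("pics/top0.png")
def crop(a,x,y,w,h,W,H):return cv2.resize(a[y:y+h,x:x+w],(W,H),interpolation=cv2.INTER_CUBIC)
out=np.vstack([np.hstack([crop(s,170,30,180,170,400,378),crop(t,120,115,160,240,400,378)][:2]),np.hstack([crop(s,300,210,80,80,222,222),crop(s,295,280,80,90,222,222),crop(t,310,165,60,60,178,222),crop(t,385,230,80,60,178,222)])])
cv2.imwrite("pics/crop1.png",out);print(out.shape)
E
```

```text
side (306, 291, 56, 75) [[330, 291], [306, 303], [310, 321], [337, 365], [341, 358], [356, 350], [359, 353], [361, 344], [354, 324]]
side (194, 144, 38, 57) [[216, 144], [194, 151], [207, 200], [231, 195]]
side (300, 120, 36, 55) [[318, 120], [300, 125], [301, 147], [313, 174], [335, 168], [331, 140]]
side (140, 105, 31, 41) [[160, 105], [140, 113], [146, 145], [170, 135]]
top (27, 294, 102, 106) [[121, 294], [27, 304], [31, 399], [49, 399], [34, 322], [56, 302], [58, 314], [100, 306], [105, 386], [99, 392], [79, 397], [103, 394], [105, 399], [120, 399], [128, 392], [125, 341], [117, 338], [119, 324], [123, 321]]
top (207, 280, 46, 30) [[209, 281], [208, 295], [222, 292], [231, 283], [229, 291], [242, 302], [237, 303], [228, 294], [214, 300], [207, 297], [207, 301], [248, 308], [252, 285]]
top (395, 244, 52, 26) [[445, 245], [403, 245], [395, 248], [396, 267], [446, 267]]
top (224, 170, 46, 28) [[227, 170], [224, 191], [266, 197], [268, 174], [248, 172], [250, 176], [246, 182], [260, 190], [256, 194], [245, 185], [227, 190], [227, 185], [239, 183], [246, 172], [239, 171], [240, 175], [228, 184], [227, 179], [235, 171]]
(600, 800, 3)
```

View pics/crop1.png

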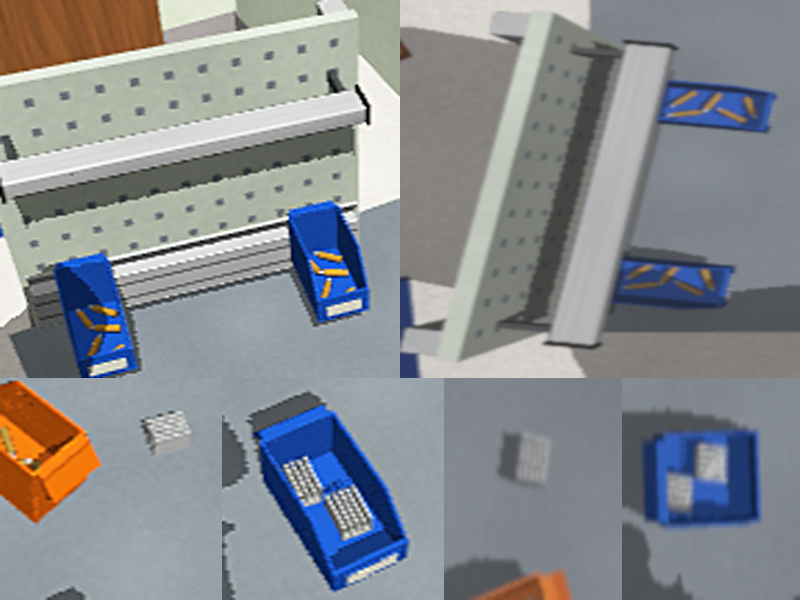

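View pics/wrist0.png

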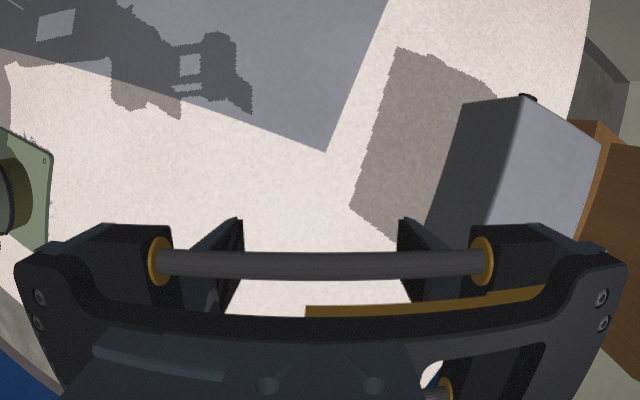

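Crops: in the top view the lamp bar's front edge runs from about (230,146) to (199,335) and the bin's strip is on its left side (395–403). The rail lip in the side view runs from about (222,148) to (300,130). The wrist image shows nothing useful for the job yet.

Run:
```python
from h import *
np.set_printoptions(precision=4,suppress=True)
T=lambda p,z:plane(ray("top",p),z)
S=lambda p,z:plane(ray("side",p),z)
t=cv2.imread("pics/top0.png");s=cv2.imread("pics/side0.png")
# bin rim
print("bin top: back",T((403,245),.075),T((403,267),.075),"front",T((446,245),.035),T((446,267),.035),"strip",T((395,248),.05),T((396,267),.05))
print("bin side: strip/back", S((330,291),.075),S((306,303),.075),"front low",S((337,365),0.0),S((359,353),0))
# sink: bright low-sat blob near
def blob(im,x,y,r,th):
    h=cv2.cvtColor(im,cv2.COLOR_BGR2GRAY)[y-r:y+r,x-r:x+r];m=(h>th).astype(np.uint8)
    n,l,st,c=cv2.connectedComponentsWithStats(m);i=1+np.argmax(st[1:,4]);k,_=cv2.findContours((l==i).astype(np.uint8),0,2)
    return c[i]+[x-r,y-r],st[i],cv2.minAreaRect(k[0]+np.array([x-r,y-r],np.int32))
ct=blob(t,338,187,14,135);cs=blob(s,360,229,14,150);print(ct,cs)
print("sink",T(ct[0],.025),S(cs[0],.018),tri(ray("top",ct[0]),ray("side",cs[0])))
# panel
a,b=T((230.4,145.5),.312),T((199.2,335),.312);d=a-b;print("lamp",a,b,np.linalg.norm(d))
u=d/np.linalg.norm(d) # +x world approx
# facing wall(+y): left = -x world -> panel y = -u ; panel x = into wall
py=-u;px=np.cross(py,[0,0,1]);print("px",px,"py",py)
o=(a+b)/2+.085*px;o[2]=0;print("panel origin",o)
lip=o-.0212*px+[0,0,.1216];print("lip",lip)
for f in(-.2,-.1,0,.1,.2):print(proj("side",lip+f*py),proj("top",lip+f*py))
p,q=S((221.8,147.9),.1216),S((300.5,129.9),.1216);print("lip side",p,q,(p-lip)@px,(q-lip)@px,(q-p)/np.linalg.norm(q-p))
for nm,f1,f2 in(("L?",(252,285),(248,308)),("R?",(268,174),(266,197))):
    z=.1216-.0166-.0125-.0375+.035
    x=(T(f1,z)+T(f2,z))/2;print(nm,x,"in panel",(x-lip)@px,(x-lip)@py)
```

```text
bin top: back [ 0.4688 -0.1493  0.075 ] [ 0.4119 -0.1479  0.075 ] front [ 0.4677 -0.2718  0.035 ] [ 0.4089 -0.2698  0.035 ] strip [ 0.4609 -0.1322  0.05  ] [ 0.4106 -0.1337  0.05  ]
bin side: strip/back [ 0.4639 -0.1405  0.075 ] [ 0.4037 -0.1423  0.075 ] front low [ 0.413  -0.2691  0.    ] [ 0.4683 -0.268   0.    ]
(array([340.4127, 185.8968]), array([ 11,   6,  12,  15, 126], dtype=int32), ((340.4038391113281, 185.9807586669922), (9.805806159973145, 12.747549057006836), 11.309932708740234)) (array([359.8336, 228.4189]), array([  0,   0,  28,  28, 721], dtype=int32), ((359.5, 228.5), (27.0, 27.0), 90.0))
sink [0.6328 0.0106 0.025 ] [0.6334 0.0153 0.018 ] (array([0.6319, 0.011 , 0.0242]), [np.float64(1.1390441383181173), np.float64(1.1390441383178982)])
lamp [0.6833 0.2517 0.312 ] [0.2894 0.3121 0.312 ] 0.39843000749978646
px [ 0.1515  0.9885 -0.    ] py [-0.9885  0.1515 -0.    ]
panel origin [0.4992 0.3659 0.    ]
lip [0.496  0.3449 0.1216]
[np.float64(326.94977158116853), np.float64(123.71828245671541)] [np.float64(222.76382715153355), np.float64(158.62966269534252)]
[np.float64(293.03048390222585), np.float64(131.4966194732725)] [np.float64(216.41534150184893), np.float64(196.94044726219332)]
[np.float64(258.05515993841067), np.float64(139.51712567106946)] [np.float64(209.97139373106913), np.float64(235.82731074886559)]
[np.float64(221.97370219490864), np.float64(147.79128935735034)] [np.float64(203.42981433320045), np.float64(275.303345329041)]
[np.float64(184.73279348499642), np.float64(156.33133717587702)] [np.float64(196.7883675604885), np.float64(315.38204292115313)]
lip side [0.3966 0.3599 0.1216] [0.6162 0.326  0.1216] -0.0002678091157361298 -0.00046797229913381894 [ 0.9883 -0.1524  0.    ]
L? [0.3403 0.2481 0.09  ] in panel -0.11934609709143798 0.13923002018622815
R? [0.6273 0.205  0.09  ] in panel -0.11845638359008916 -0.15095963194149434
```

Request:
apply_moves(
  deltas=[
    [2.5, 4, 0.5, 0, 0, -3, 0],
    [5, 8, 1, 0, 0, -6, 0],
    [7.5, 12, 1.5, 0, 0, -9, 0],
    [10, 16, 2, 0, 0, -12, 0],
    [12.5, 20, 2.5, 0, 0, -15, 0],
    [15, 24, 3, 0, 0, -18, 0],
    [17, 28, 3.5, 0, 0, -20, 0],
    [18, 31, 4, 0, 0, -22, 0],
    [18, 31, 4, 0, 0, -22, 0],
    [18, 31, 4, 0, 0, -22, 0],
  ],
)

```text
time_s: 1.15
eef_pos: [0.3921, -0.2242, 0.2539]
ee_rot: [[1.0, -0.004, -0.0], [-0.004, -1.0, -0.001], [-0.0, 0.001, -1.0]]
wrist_force: [-0.4, 0.1, 0.1]
width: 0.0912
finger_force: 0.0
```

Run:
```python
from h import *
P,R=pose();im=env.read_camera("wrist");cv2.imwrite("pics/w1.png",im[:,:,::-1]);np.savez("w1.npz",P=P,R=R);print(P,R.round(3).tolist(),np.round(env.get_state()["joints"],1))
```

```text
[ 0.39212603 -0.22421212  0.25393844] [[1.0, -0.004, -0.0], [-0.004, -1.0, -0.001], [-0.0, 0.001, -1.0]] [-31.3   5.6 100.5  -0.   73.9  59.1]
```

Request:
apply_moves(
  deltas=[
    [2.5, 3, 0, 0, 0, 0, 0],
    [5, 6, 0, 0, 0, 0, 0],
    [7.5, 9, 0, 0, 0, 0, 0],
    [10, 12, 0, 0, 0, 0, 0],
    [12.5, 15, 0, 0, 0, 0, 0],
    [15, 18, 0, 0, 0, 0, 0],
    [18, 20, -2, 0, 0, 0, 0],
    [20.5, 22, -4, 0, 0, 0, 0],
    [20.5, 23, -5, 0, 0, 0, 0],
    [20.5, 23, -5, 0, 0, 0, 0],
  ],
)

```text
time_s: 2.2
eef_pos: [0.5959, 0.0052, 0.2013]
ee_rot: [[1.0, -0.006, -0.006], [-0.006, -1.0, -0.0], [-0.006, 0.0, -1.0]]
wrist_force: [-0.6, 0.3, 0.4]
width: 0.0913
finger_force: 0.0
```

Run:
```python
from h import *
P,R=pose();im=env.read_camera("wrist");np.savez("w2.npz",P=P,R=R);cv2.imwrite("pics/w2.png",im[:,:,::-1]);print(P,R.round(3).tolist(),np.round(env.get_state()["joints"],1))
a=cv2.imread("pics/w1.png");cv2.imwrite("pics/w12.png",np.hstack([cv2.resize(a,(800,500))[:300],][:1]+[]) if 0 else np.vstack([cv2.resize(a,(480,300)),cv2.resize(im[:,:,::-1],(480,300))]))
```

```text
[0.5959246  0.00519212 0.20126065] [[1.0, -0.006, -0.006], [-0.006, -1.0, -0.0], [-0.006, 0.0, -1.0]] [-0.7 20.7 87.6 -0.  71.8 89.7]
```

View pics/w12.png

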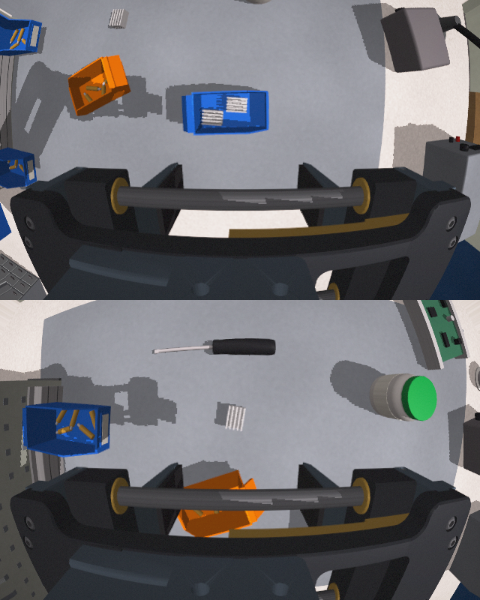

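The upper picture shows the bin at about (300,150) full-resolution pixels with stock a (left, near side) and stock b (right, far side), so its front end is free. The lower picture shows the sink at (313,156), slightly turned, with the orange bin nearer the robot and clear of it.

Run:
```python
from h import *
np.set_printoptions(precision=4,suppress=True)
def L(k):z=np.load(k+".npz");return cv2.imread(f"pics/{k}.png")[:,:,::-1].copy(),(z["P"],z["R"])
def rect(P):
    r=cv2.minAreaRect((P[:,:2]*1e3).astype(np.float32));return np.round(r[0],1),np.round(r[1],1),round(r[2],1)
im,po=L("w2")
g=cv2.cvtColor(im,cv2.COLOR_RGB2GRAY);roi=np.zeros_like(g);roi[125:190,280:350]=1
m=((g>150)*roi).astype(np.uint8);m=cv2.morphologyEx(m,cv2.MORPH_CLOSE,np.ones((5,5)));k=max(cv2.findContours(m,0,2)[0],key=cv2.contourArea)
px=k.reshape(-1,2);c=px.mean(0);print("px",cv2.boundingRect(k))
print("sink rect z=.025",rect(np.array([plane(ray("wrist",p,po),.025) for p in px])))
print("tri",tri(ray("wrist",cv2.minAreaRect(k)[0],po),ray("top",(340.4,186)),ray("side",(359.8,228.4))))
im,po=L("w1");b=blue(im);roi=np.zeros_like(b);roi[110:190,225:370]=255
k=max(cv2.findContours(b&roi,0,2)[0],key=cv2.contourArea);print("bin poly",cv2.approxPolyDP(k,3,True).reshape(-1,2).tolist())
for p in cv2.approxPolyDP(k,3,True).reshape(-1,2):print(p,*[plane(ray("wrist",p,po),z)[:2] for z in(.075,.035,0)])
hull=cv2.fillPoly(np.zeros_like(b),[cv2.convexHull(k)],255);g=im.min(2)
w=((g>120)&(hull>0)).astype(np.uint8);w=cv2.morphologyEx(w,cv2.MORPH_CLOSE,np.ones((3,3)))
for k in cv2.findContours(w,0,2)[0]:
    if cv2.contourArea(k)>60:
        q=k.reshape(-1,2);print("stock",cv2.boundingRect(k),rect(np.array([plane(ray("wrist",p,po),.028) for p in q])))
```

```text
px (280, 125, 70, 65)
sink rect z=.025 (array([630.2,  10.8]), array([78.9, 72.8]), 89.6)
tri (array([0.631 , 0.0107, 0.0255]), [np.float64(0.6824578538942846), np.float64(1.431905274296317), np.float64(0.786523261586105)])
bin poly [[243, 128], [245, 174], [329, 178], [357, 172], [355, 121], [270, 122]]
[243 128] [ 0.4622 -0.1374] [ 0.4627 -0.1274] [ 0.4632 -0.1186]
[245 174] [ 0.4089 -0.1379] [ 0.4033 -0.1279] [ 0.3985 -0.1192]
[329 178] [ 0.4031 -0.2351] [ 0.3969 -0.2363] [ 0.3915 -0.2373]
[357 172] [ 0.41   -0.2671] [ 0.4046 -0.2719] [ 0.3999 -0.2762]
[355 121] [ 0.4681 -0.2643] [ 0.4693 -0.2688] [ 0.4704 -0.2728]
[270 122] [ 0.4678 -0.1689] [ 0.469  -0.1625] [ 0.47   -0.1569]
stock (269, 146, 29, 21) (array([ 424.7, -177.1]), array([36.5, 24.8]), 85.0)
stock (301, 129, 29, 22) (array([ 445.6, -219. ]), array([35.1, 25.9]), 86.0)
```

Run:
```python
from h import *
z=np.load("w2.npz");po=(z["P"],z["R"]);im=cv2.imread("pics/w2.png")[:,:,::-1].copy()
g=im.min(2);print(g[130,285],np.median(g[125:190,280:350]))
roi=np.zeros_like(g);roi[125:190,285:345]=1
for th in(165,180,200):
    m=((g>th)*roi).astype(np.uint8);m=cv2.morphologyEx(m,cv2.MORPH_CLOSE,np.ones((5,5)))
    k=max(cv2.findContours(m,0,2)[0],key=cv2.contourArea)
    P=np.array([plane(ray("wrist",p,po),.025)[:2]*1e3 for p in k.reshape(-1,2)],np.float32);print(th,cv2.boundingRect(k),cv2.minAreaRect(P))
```

```text
160 158.0
165 (300, 141, 28, 35) ((629.176025390625, 11.333463668823242), (26.38315200805664, 36.43428039550781), 79.15595245361328)
180 (300, 141, 28, 34) ((629.6112670898438, 11.533475875854492), (25.401010513305664, 35.43498229980469), 79.09256744384766)
200 (301, 142, 27, 32) ((629.6588745117188, 11.720505714416504), (24.69228744506836, 33.53546142578125), 79.68696594238281)
```

Request:
apply_moves(
  deltas=[
    [2, 0.4, -2, 0, 0, -5, 0],
    [3.4, 0.6, -5, 0, 0, -10.5, 0],
    [3.4, 0.6, -9, 0, 0, -10.5, 0],
    [3.4, 0.6, -13, 0, 0, -10.5, 0],
    [3.4, 0.6, -15, 0, 0, -10.5, 0],
    [3.4, 0.6, -15, 0, 0, -10.5, 0],
    [3.4, 0.6, -15, 0, 0, -10.5, 0],
  ],
)

```text
time_s: 2.95
eef_pos: [0.6318, 0.0103, 0.0556]
ee_rot: [[0.982, -0.19, 0.002], [-0.19, -0.982, -0.0], [0.002, -0.0, -1.0]]
wrist_force: [0.0, -0.0, 0.3]
width: 0.0912
finger_force: 0.0
```

Request:
apply_moves(
  deltas=[
    [-0.1, 0.1, -2, 0, 0, 0, 0],
    [-0.1, 0.1, -3.8, 0, 0, 0, 0],
    [-0.1, 0.1, -3.8, 0, 0, 0, 0],
    [-0.1, 0.1, -3.8, 0, 0, 0, 255],
    [-0.1, 0.1, -3.8, 0, 0, 0, 255],
    [-0.1, 0.1, -3.8, 0, 0, 0, 255],
    [-0.1, 0.1, -3.8, 0, 0, 0, 255],
    [-0.1, 0.1, -3.8, 0, 0, 0, 255],
    [-0.1, 0.1, -3.8, 0, 0, 0, 255],
    [-0.1, 0.1, -3.8, 0, 0, 0, 255],
  ],
  force=20,
)

```text
time_s: 3.95
eef_pos: [0.6301, 0.0126, 0.016]
ee_rot: [[0.982, -0.188, -0.0], [-0.188, -0.982, -0.0], [-0.0, 0.0, -1.0]]
wrist_force: [-0.3, 0.1, 0.4]
width: 0.0381
finger_force: 0.0
```

Request:
apply_moves(
  deltas=[
    [0, 0, 0, 0, 0, 0, 255],
    [0, 0, 0, 0, 0, 0, 255],
    [0, 0, 0, 0, 0, 0, 255],
    [0, 0, 0, 0, 0, 0, 255],
    [0, 0, 2, 0, 0, 0, 255],
    [0, 0, 5, 0, 0, 0, 255],
    [0, 0, 8, 0, 0, 0, 255],
    [0, 0, 11, 0, 0, 0, 255],
    [0, 0, 13, 0, 0, 0, 255],
    [0, 0, 13, 0, 0, 0, 255],
  ],
)

```text
time_s: 4.95
eef_pos: [0.6321, 0.0126, 0.1493]
ee_rot: [[0.982, -0.188, 0.007], [-0.188, -0.982, -0.0], [0.007, -0.001, -1.0]]
wrist_force: [0.1, 0.1, -0.5]
width: 0.0249
finger_force: 20.0
```

Request:
apply_moves(
  deltas=[
    [-2, -3, 0, 0, 0, 1, 255],
    [-5, -6.5, 0, 0, 0, 3, 255],
    [-8, -10, 0, 0, 0, 5, 255],
    [-11, -14, 0, 0, 0, 7, 255],
    [-13.5, -18, 0, 0, 0, 9, 255],
    [-16, -22, 0, 0, 0, 10.8, 255],
    [-18.5, -25, 0, 0, 0, 10.8, 255],
    [-19.4, -26.5, -1, 0, 0, 10.8, 255],
    [-19.4, -26.5, -4, 0, 0, 10.8, 255],
    [-19.4, -26.5, -4, 0, 0, 10.8, 255],
  ],
)

```text
time_s: 5.95
eef_pos: [0.4324, -0.2511, 0.1019]
ee_rot: [[1.0, -0.003, -0.008], [-0.002, -1.0, 0.005], [-0.008, -0.005, -1.0]]
wrist_force: [-0.6, 0.1, -1.1]
width: 0.0248
finger_force: 20.0
```

Run:
```python
from h import *
P,R=pose();print(P,R.round(3).tolist())
im=env.read_camera("wrist");s=env.read_camera("side");t=env.read_camera("top")
c=lambda a,x,y,w,h:cv2.resize(a[y:y+h,x:x+w,::-1],(400,300),interpolation=cv2.INTER_CUBIC)
cv2.imwrite("pics/c3.png",np.vstack([np.hstack([c(im,160,60,320,240),c(s,270,250,120,120)]),np.hstack([c(t,370,210,100,75),c(im,0,0,640,400)])]))
```

```text
[ 0.43243826 -0.25109945  0.1019277 ] [[1.0, -0.003, -0.008], [-0.002, -1.0, 0.005], [-0.008, -0.005, -1.0]]
```

View pics/c3.png

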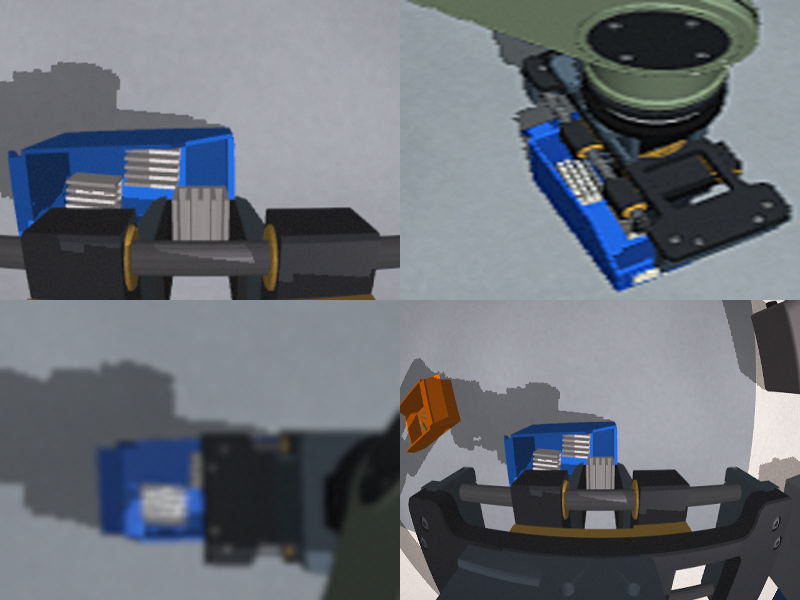

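The held sink sits between the fingers, square over the bin's front, with stocks a and b behind it.

Request:
apply_moves(
  deltas=[
    [0, 0, -2, 0, 0, 0, 255],
    [0, 0, -4, 0, 0, 0, 255],
    [0, 0, -4, 0, 0, 0, 255],
    [0, 0, -4, 0, 0, 0, 255],
  ],
)

```text
time_s: 6.5
eef_pos: [0.4369, -0.2524, 0.0668]
ee_rot: [[1.0, -0.0, 0.001], [-0.0, -1.0, -0.001], [0.001, 0.001, -1.0]]
wrist_force: [-0.4, 0.9, 0.6]
width: 0.0246
finger_force: 20.0
```

Position is as wanted; lower to 0.038 and release.

Request:
apply_moves(
  deltas=[
    [0.1, 0, -1.5, 0, 0, 0, 255],
    [0.1, 0, -2.9, 0, 0, 0, 255],
    [0.1, 0, -2.9, 0, 0, 0, 255],
    [0.1, 0, -2.9, 0, 0, 0, 255],
    [0.1, 0, -2.9, 0, 0, 0, 150],
    [0.1, 0, -2.9, 0, 0, 0, 150],
    [0.1, 0, -2.9, 0, 0, 0, 150],
    [0.1, 0, -2.9, 0, 0, 0, 150],
  ],
)

```text
time_s: 7.3
eef_pos: [0.4373, -0.2526, 0.0373]
ee_rot: [[1.0, -0.001, 0.001], [-0.001, -1.0, -0.0], [0.001, 0.0, -1.0]]
wrist_force: [0.7, 0.4, 0.6]
width: 0.0377
finger_force: 0.0
```

Request:
apply_moves(
  deltas=[
    [0, 0, 2, 0, 0, 0, 120],
    [0, 0, 5, 0, 0, 0, 120],
    [0, 0, 9, 0, 0, 8, 0],
    [0, -2, 13, 0, 0, 16, 0],
    [0, -5, 17, 0, 0, 24, 0],
    [0, -8, 18, 0, 0, 32, 0],
    [0, -10, 18, 0, 0, 40, 0],
    [0, -10, 18, 0, 0, 48, 0],
    [0, -10, 18, 0, 0, 56, 0],
    [0, -10, 18, 0, 0, 64, 0],
  ],
)

```text
time_s: 8.3
eef_pos: [0.4368, -0.3526, 0.2168]
ee_rot: [[0.435, 0.901, -0.0], [0.901, -0.435, 0.0], [0.0, -0.0, -1.0]]
wrist_force: [0.1, -0.2, -0.3]
width: 0.0917
finger_force: 0.0
```

Request:
apply_moves(
  deltas=[
    [0, 0, 0, 0, 0, 8, 0],
    [0, 0, 0, 0, 0, 16, 0],
    [0, 0, 0, 0, 0, 24, 0],
    [0, 0, 0, 0, 0, 26, 0],
    [0, 0, 0, 0, 0, 26, 0],
    [0, 0, 0, 0, 0, 26, 0],
    [0, 0, 0, 0, 0, 26, 0],
  ],
)

```text
time_s: 9.0
eef_pos: [0.4371, -0.3524, 0.217]
ee_rot: [[0.002, 1.0, 0.0], [1.0, -0.002, 0.0], [0.0, 0.0, -1.0]]
wrist_force: [0.5, 1.0, 0.6]
width: 0.0913
finger_force: 0.0
```

Run:
```python
from h import *
P,R=pose();print(P,R.round(3).tolist(),np.round(env.get_state()["joints"],1))
im=env.read_camera("wrist");cv2.imwrite("pics/w4.png",im[:,:,::-1]);np.savez("w4.npz",P=P,R=R)
s=env.read_camera("side");cv2.imwrite("pics/s4.png",s[:,:,::-1])
t=env.read_camera("top");cv2.imwrite("pics/t4.png",t[:,:,::-1])
c=lambda a,x,y,w,h:cv2.resize(a[y:y+h,x:x+w,::-1],(400,300),interpolation=cv2.INTER_CUBIC)
print([np.round(proj("wrist",np.array([.4395,-.21,.03]),(P,R)))])
cv2.imwrite("pics/c4.png",np.vstack([np.hstack([c(im,160,0,320,240),c(s,270,250,120,120)]),np.hstack([c(t,370,210,100,75),c(im,0,0,640,400)])]))
```

```text
[ 0.43705531 -0.35243602  0.21696793] [[0.002, 1.0, 0.0], [1.0, -0.002, 0.0], [0.0, 0.0, -1.0]] [-40.1  17.   91.1   0.   71.9 -40. ]
[array([323.,  65.])]
```

View pics/c4.png

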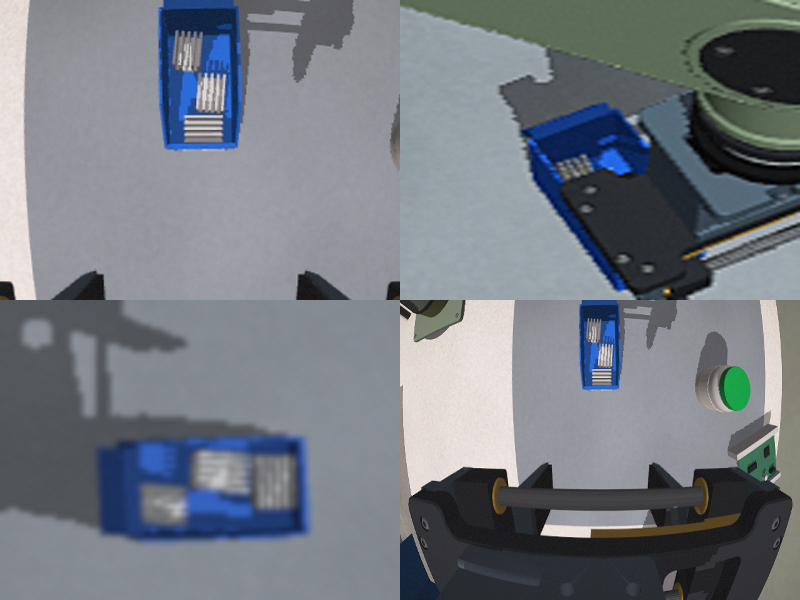

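The sink dropped in flat and crosswise at the bin's front, and all three sinks are in. The bin's front corners are at about (294,120) and (353,120) in the wrist picture.

Run:
```python
from h import *
np.set_printoptions(precision=4,suppress=True)
z=np.load("w4.npz");po=(z["P"],z["R"]);im=cv2.imread("pics/w4.png")[:,:,::-1].copy()
k=max([c for c in cv2.findContours(blue(im)[:140,250:400],0,2)[0]],key=cv2.contourArea)+np.array([250,0]);k=k.reshape(-1,2)
for row,zz in((12,.075),(40,.075),(60,.075),(112,.04)):
    q=k[k[:,1]==row];a,b=q[:,0].min(),q[:,0].max()
    A,B=plane(ray("wrist",(a,row),po),zz),plane(ray("wrist",(b,row),po),zz);print(row,a,b,A[:2],B[:2],"mid",(A+B)[:2]/2,"w",np.linalg.norm(A-B))
b=k[:,1].max();print("front",b,plane(ray("wrist",(323,b),po),.035),plane(ray("wrist",(323,b),po),0))
t=cv2.imread("pics/t4.png")[:,:,::-1].copy();m=blue(t)[235:280,385:460];k=max(cv2.findContours(m,0,2)[0],key=cv2.contourArea)+np.array([385,235]);r=cv2.minAreaRect(k);print("top",r,plane(ray("top",r[0]),.06))
q=k.reshape(-1,2)
for c in(405,415,425,435,445):
    s=q[q[:,0]==c][:,1];print(c,s.min(),s.max(),plane(ray("top",(c,(s.min()+s.max())/2)),.075 if c<436 else .045))
print(plane(ray("top",(q[:,0].max()+.5,257)),.035))
```

```text
Traceback (most recent call last):
ValueError: zero-size array to reduction operation minimum which has no identity
```

Run:
```python
from h import *
np.set_printoptions(precision=4,suppress=True)
z=np.load("w4.npz");po=(z["P"],z["R"]);im=cv2.imread("pics/w4.png")[:,:,::-1].copy()
k=max([c for c in cv2.findContours(blue(im)[:140,250:400],0,1)[0]],key=cv2.contourArea)+np.array([250,0]);k=k.reshape(-1,2)
for row,zz in((12,.075),(40,.075),(60,.075),(112,.04)):
    q=k[k[:,1]==row];a,b=q[:,0].min(),q[:,0].max()
    A,B=plane(ray("wrist",(a,row),po),zz),plane(ray("wrist",(b,row),po),zz);print(row,a,b,A[:2],B[:2],"mid",(A+B)[:2]/2,"w",np.linalg.norm(A-B))
b=k[:,1].max();print("front",b,plane(ray("wrist",(323,b),po),.035),plane(ray("wrist",(323,b),po),0))
t=cv2.imread("pics/t4.png")[:,:,::-1].copy();m=blue(t)[235:280,385:460];k=max(cv2.findContours(m,0,1)[0],key=cv2.contourArea)+np.array([385,235]);r=cv2.minAreaRect(k);print("top",r,plane(ray("top",r[0]),.06))
q=k.reshape(-1,2)
for c in(405,415,425,435,445):
    s=q[q[:,0]==c][:,1];print(c,s.min(),s.max(),plane(ray("top",(c,(s.min()+s.max())/2)),.075 if c<436 else .045))
print(plane(ray("top",(q[:,0].max()+.5,257)),.035))
```

```text
12 287 350 [ 0.4025 -0.1604] [ 0.4668 -0.1607] mid [ 0.4347 -0.1605] w 0.0643605522999888
40 287 351 [ 0.4029 -0.1922] [ 0.4674 -0.1924] mid [ 0.4351 -0.1923] w 0.06448114010366765
60 287 352 [ 0.403  -0.2139] [ 0.4681 -0.2141] mid [ 0.4356 -0.214 ] w 0.06508774734328075
112 291 349 [ 0.4038 -0.2658] [ 0.4681 -0.2659] mid [ 0.436  -0.2658] w 0.06437157860814051
front 119 [ 0.4393 -0.2738  0.035 ] [ 0.4396 -0.2726  0.    ]
top ((420.5, 256.5), (25.0, 51.0), 90.0) [ 0.4382 -0.1971  0.06  ]
405 245 269 [ 0.4377 -0.1537  0.075 ]
415 245 268 [ 0.4388 -0.1797  0.075 ]
425 245 269 [ 0.4373 -0.2056  0.075 ]
435 244 268 [ 0.4397 -0.2316  0.075 ]
445 245 267 [ 0.4386 -0.2654  0.045 ]
[ 0.4356 -0.272   0.035 ]
```

Request:
apply_moves(
  deltas=[
    [0, -0.5, 0, 8, 0, 0, 0],
    [0, -1, 0, 16, 0, 0, 0],
    [0, -1.5, 0, 24, 0, 0, 0],
    [0, -2, 0, 32, 0, 0, 0],
    [0, -2, 0, 40, 0, 0, 0],
    [0, -2, 0, 48, 0, 0, 0],
    [0, -2, 0, 55, 0, 0.5, 0],
    [0, -2, 0, 55, 0, 0.5, 0],
    [0, -2, 0, 55, 0, 0.5, 0],
  ],
)

```text
time_s: 10.05
eef_pos: [0.4371, -0.3727, 0.2163]
ee_rot: [[-0.006, 1.0, -0.004], [0.574, 0.006, 0.819], [0.819, 0.002, -0.574]]
wrist_force: [0.0, -0.1, 0.5]
width: 0.0908
finger_force: 0.0
```

Run:
```python
from h import *
print(np.round(env.get_state()["joints"],1))
```

```text
[-56.7  42.4  67.8  29.9 116.4 -55.4]
```

Request:
apply_moves(
  deltas=[
    [0, 2, -4, 0, 0, 0, 0],
    [0, 5, -8, 0, 0, 0, 0],
    [0, 8, -11, 0, 0, 0, 0],
    [0, 9.5, -12.5, 0, 0, 0, 0],
    [0, 12.3, -14.5, 0, 0, 0, 0],
    [0, 15, -16.4, 0, 0, 0, 0],
    [0, 17, -17.7, 0, 0, 0, 0],
    [0, 17.7, -18.2, 0, 0, 0, 0],
    [0, 17.7, -18.2, 0, 0, 0, 0],
    [0, 17.7, -18.2, 0, 0, 0, 0],
  ],
)

```text
time_s: 11.05
eef_pos: [0.438, -0.1965, 0.0361]
ee_rot: [[-0.009, 1.0, -0.003], [0.576, 0.007, 0.817], [0.817, 0.006, -0.576]]
wrist_force: [-0.3, -0.4, 1.1]
width: 0.0912
finger_force: 0.0
```

Request:
apply_moves(
  deltas=[
    [0, 0, 0, 0, 0, 0, 255],
    [0, 0, 0, 0, 0, 0, 255],
    [0, 0, 0, 0, 0, 0, 255],
    [0, 0, 0, 0, 0, 0, 255],
    [0, 0, 0, 0, 0, 0, 255],
    [0, 0, 0, 0, 0, 0, 255],
    [0, 0, 0, 0, 0, 0, 255],
    [0, 0, 1, 0, 0, 0, 255],
    [0, 0, 2, 0, 0, 0, 255],
    [0, 0, 2, 0, 0, 0, 255],
  ],
  force=30,
)

```text
time_s: 12.05
eef_pos: [0.4376, -0.1957, 0.0562]
ee_rot: [[-0.008, 1.0, -0.003], [0.575, 0.007, 0.818], [0.818, 0.005, -0.575]]
wrist_force: [0.8, -0.2, -1.9]
width: 0.066
finger_force: 29.9
```

```bash
cat > plan.py <<'E'
from h import *
from scipy.spatial.transform import Rotation as Ro
np.set_printoptions(precision=4,suppress=True)
lip=np.array([.496,.3449,.1216]);px=np.array([.1515,.9885,0]);py=np.array([-.9885,.1515,0]);Rp=np.c_[px,py,[0,0,1]]
# grasp: tool pose when gripped, bin on bench
Rt0=np.array([[-.009,1,-.003],[.576,.007,.817],[.817,.006,-.576]]);Rt0=Ro.from_matrix(Rt0).as_matrix();Pt0=np.array([.4378,-.1962,.0362])
y=np.radians(90.4);Rb0=np.array([[np.cos(y),-np.sin(y),0],[np.sin(y),np.cos(y),0],[0,0,1]]);Pb0=np.array([.437,-.212,.0375])
Rbt=Rb0.T@Rt0;pbt=Rb0.T@(Pt0-Pb0)
e=np.array([.0803,0,.0125])
def tcp(ex,ez,th,yy=-.006):
    Rb=Rp@Ro.from_euler("y",th,degrees=True).as_matrix() # +y rot: x->-z (back down, front up)
    E=lip+Rp@np.array([ex,yy,ez]);Pb=E-Rb@e
    return Pb+Rb@pbt,Rb@Rbt
def edge():
    P,R=pose();Rb=R@Rbt.T;Pb=P-Rb@pbt;v=Rp.T@(Pb+Rb@e-lip)*1e3
    return v,Ro.from_matrix(Rp.T@Rb).as_euler("ZYX",degrees=True)
def delta(P,R):
    P0,R0=pose();return (P-P0)*100,Ro.from_matrix(R@R0.T).as_rotvec(degrees=True)
E
python3 - <<'E'
from plan import *
print(pbt,edge())
for w in((-.06,.045,8),(-.04,.035,8),(.006,.012,8),(.015,-.008,8),(.016,-.0145,0)):
    P,R=tcp(*w);print(w,P,*delta(P,R))
E
```

```text
[ 0.0158 -0.0009 -0.0013] (array([-479.7028,  -13.1296,  -51.506 ]), array([ 9.0882, -0.09  ,  0.0446]))
(-0.06, 0.045, 8) [0.4838 0.2195 0.1619] [ 4.6142 41.5213 10.572 ] [-8.0802  0.5444 -9.07  ]
(-0.04, 0.035, 8) [0.4868 0.2393 0.1519] [ 4.9172 43.4983  9.572 ] [-8.0802  0.5444 -9.07  ]
(0.006, 0.012, 8) [0.4938 0.2847 0.1289] [ 5.6141 48.0454  7.272 ] [-8.0802  0.5444 -9.07  ]
(0.015, -0.008, 8) [0.4951 0.2936 0.1089] [ 5.7505 48.9351  5.272 ] [-8.0802  0.5444 -9.07  ]
(0.016, -0.0145, 0) [0.4955 0.2959 0.0933] [ 5.7852 49.1617  3.7108] [-0.0931 -0.038  -9.0882]
```

Request:
apply_moves(
  deltas=[
    [0, 0, 1.5, 0, 0, 0, 255],
    [0, 0, 4, -1, 0, 0, 255],
    [0.2, 1, 6.5, -2, 0, 0, 255],
    [0.4, 3, 9, -3, 0, -1, 255],
    [0.8, 6, 11, -4, 0, -2, 255],
    [1.2, 9.5, 12, -5, 0, -3, 255],
    [1.6, 13, 12, -6, 0, -4, 255],
    [2, 16.5, 12, -7, 0.3, -5, 255],
    [2.4, 20, 12, -8, 0.5, -6, 255],
    [2.8, 23, 12, -8, 0.5, -7, 255],
  ],
)

```text
time_s: 13.05
eef_pos: [0.4645, 0.0367, 0.1763]
ee_rot: [[0.076, 0.993, 0.086], [0.678, -0.114, 0.726], [0.731, 0.003, -0.682]]
wrist_force: [-0.3, -0.3, -2.7]
width: 0.0662
finger_force: 29.9
```

Request:
apply_moves(
  deltas=[
    [0.4, 3.5, 0, 0, 0, -1, 255],
    [0.8, 7, 0, 0, 0, -2, 255],
    [1.2, 10.5, -0.3, 0, 0, -2, 255],
    [1.5, 14, -0.7, 0, 0, -2, 255],
    [1.7, 16.5, -1.2, 0, 0, -2, 255],
    [1.8, 18, -1.4, 0, 0, -2, 255],
    [1.8, 18.5, -1.4, 0, 0, -2, 255],
    [1.8, 18.5, -1.4, 0, 0, -2, 255],
    [1.8, 18.5, -1.4, 0, 0, -2, 255],
  ],
)

```text
time_s: 13.95
eef_pos: [0.4832, 0.2191, 0.1613]
ee_rot: [[0.1, 0.989, 0.111], [0.675, -0.15, 0.723], [0.731, 0.003, -0.682]]
wrist_force: [-0.3, 0.6, -2.7]
width: 0.0663
finger_force: 29.9
```

Run:
```python
from plan import *
print(edge(),np.round(env.get_state()["joints"],1))
for w in((-.03,.03,8),(.006,.012,8)):print(*delta(*tcp(*w)))
im=env.read_camera("wrist");s=env.read_camera("side");t=env.read_camera("top")
for n,a in(("w5",im),("s5",s),("t5",t)):cv2.imwrite(f"pics/{n}.png",a[:,:,::-1])
c=lambda a,x,y,w,h:cv2.resize(a[y:y+h,x:x+w,::-1],(400,300),interpolation=cv2.INTER_CUBIC)
cv2.imwrite("pics/c5.png",np.vstack([np.hstack([c(im,0,0,640,400),c(s,160,40,240,180)]),np.hstack([c(t,150,120,240,180),c(im,200,100,240,180)])]))
```

```text
(array([-60.5401,  -5.4472,  44.6137]), array([0.0595, 7.8271, 0.1817])) [ -4.5  17.  118.7  59.   58.3 -35.2]
[ 0.5146  3.0086 -1.4412] [-0.1981 -0.1518 -0.0344]
[ 1.06    6.5672 -3.2412] [-0.1981 -0.1518 -0.0344]
```

View pics/c5.png

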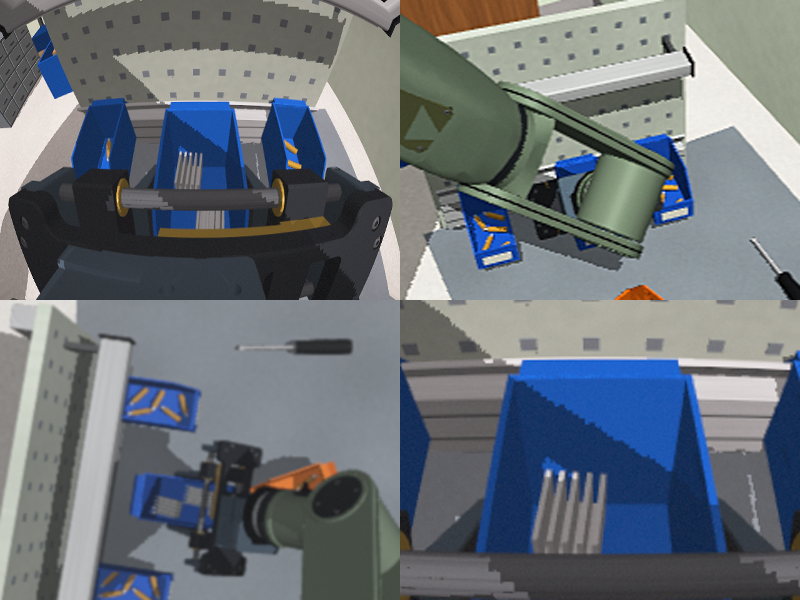

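The wrist view (bottom right) shows the bin held between the hanging bins, with its rim's back corners at about (265,146) and (375,144) full pixels, and the rail's lip just behind at row ~137. I'll check these against the model.

Run:
```python
from plan import *
po=pose();Rb=po[1]@Rbt.T;Pb=po[0]-Rb@pbt
for y in(.033,-.033):print("rim",np.round(proj("wrist",Pb+Rb@np.array([.06,y,.0375]),po),1))
for y in(-.09,-.07,.05,.07):print("lip",y,np.round(proj("wrist",lip+Rp@np.array([0,y,0]),po),1),"front face top",np.round(proj("wrist",lip+Rp@np.array([-.0038,y,-.026]),po),1))
g=cv2.imread("pics/w5.png");
for u in(238,398):print(u,[(r,int(g[r,u].mean())) for r in range(126,175,1)])
```

```text
rim [265.4 144.7]
rim [375.5 145.2]
lip -0.09 [408.1 140.8] front face top [403.2 161.5]
lip -0.07 [387.9 140.1] front face top [384.1 161. ]
lip 0.05 [260.9 139.6] front face top [264.1 160.7]
lip 0.07 [240.5 140.2] front face top [244.8 161. ]
238 [(126, 71), (127, 69), (128, 69), (129, 72), (130, 71), (131, 83), (132, 94), (133, 99), (134, 101), (135, 103), (136, 123), (137, 129), (138, 131), (139, 121), (140, 99), (141, 74), (142, 77), (143, 76), (144, 78), (145, 119), (146, 133), (147, 136), (148, 136), (149, 137), (150, 138), (151, 135), (152, 136), (153, 133), (154, 136), (155, 137), (156, 134), (157, 133), (158, 131), (159, 115), (160, 92), (161, 91), (162, 91), (163, 94), (164, 95), (165, 94), (166, 93), (167, 92), (168, 78), (169, 66), (170, 78), (171, 95), (172, 93), (173, 94), (174, 96)]
398 [(126, 168), (127, 166), (128, 166), (129, 166), (130, 163), (131, 165), (132, 166), (133, 167), (134, 167), (135, 175), (136, 207), (137, 227), (138, 226), (139, 226), (140, 160), (141, 80), (142, 78), (143, 79), (144, 88), (145, 114), (146, 207), (147, 211), (148, 214), (149, 215), (150, 216), (151, 215), (152, 211), (153, 215), (154, 212), (155, 211), (156, 212), (157, 211), (158, 213), (159, 213), (160, 160), (161, 160), (162, 157), (163, 157), (164, 158), (165, 158), (166, 160), (167, 158), (168, 146), (169, 105), (170, 128), (171, 161), (172, 161), (173, 159), (174, 162)]
```

Request:
apply_moves(
  deltas=[
    [0.2, 1.5, -0.7, 0, 0, 0, 255],
    [0.5, 3, -1.4, 0, 0, 0, 255],
    [0.7, 4.2, -2, 0, 0, 0, 255],
    [0.9, 5.4, -2.6, 0, 0, 0, 255],
    [1, 6.2, -3, 0, 0, 0, 255],
    [1.06, 6.6, -3.2, 0, 0, 0, 255],
    [1.06, 6.6, -3.2, 0, 0, 0, 255],
    [1.06, 6.6, -3.2, 0, 0, 0, 255],
  ],
)

```text
time_s: 14.9
eef_pos: [0.4938, 0.2855, 0.129]
ee_rot: [[0.1, 0.989, 0.111], [0.675, -0.15, 0.723], [0.731, 0.002, -0.682]]
wrist_force: [-0.4, 0.0, -1.5]
width: 0.0662
finger_force: 29.9
```

Run:
```python
from plan import *
print(edge())
for w in((.015,-.008,8),(.016,-.0145,0)):print(*delta(*tcp(*w)))
```

```text
(array([ 6.6838, -5.8414, 12.3335]), array([0.0764, 7.8288, 0.2018]))
[ 0.1376  0.8185 -2.0134] [-0.1993 -0.1717 -0.0486]
[ 0.1723  1.0452 -3.5746] [ 7.7089 -1.38   -0.0625]
```

Request:
apply_moves(
  deltas=[
    [0.05, 0.3, -0.5, 0, 0, 0, 255],
    [0.1, 0.5, -1, 0, 0, 0, 255],
    [0.1, 0.7, -1.5, 0, 0, 0, 255],
    [0.13, 0.8, -2, 0, 0, 0, 255],
    [0.13, 0.8, -2, 0, 0, 0, 255],
    [0.13, 0.8, -2, 0, 0, 0, 255],
  ],
)

```text
time_s: 15.5
eef_pos: [0.4949, 0.2935, 0.1087]
ee_rot: [[0.101, 0.989, 0.11], [0.675, -0.149, 0.723], [0.731, 0.002, -0.682]]
wrist_force: [-0.7, -0.9, -1.7]
width: 0.0662
finger_force: 29.9
```

Run:
```python
from plan import *
print(edge(),env.get_state()["wrist_force"])
for w in((.0155,-.011,4),(.016,-.0140,0)):print(*delta(*tcp(*w)))
```

```text
(array([14.8529, -5.7814, -8.0234]), array([0.0913, 7.838 , 0.2379])) [-0.7302 -0.8792 -1.7147]
[ 0.0339  0.108  -0.7365] [ 3.7585 -0.8123 -0.0668]
[ 0.0537  0.237  -1.4899] [ 7.7127 -1.416  -0.0749]
```

No contact force yet and the strip is behind the lip. Now let the front down.

Request:
apply_moves(
  deltas=[
    [0, 0.05, -0.35, 2, -0.4, 0, 255],
    [0, 0.1, -0.7, 3.8, -0.8, 0, 255],
    [0, 0.15, -1.1, 5.8, -1.1, 0, 255],
    [0.05, 0.2, -1.5, 7.7, -1.4, 0, 255],
    [0.05, 0.2, -1.5, 7.7, -1.4, 0, 255],
    [0.05, 0.2, -1.5, 7.7, -1.4, 0, 255],
  ],
)

```text
time_s: 16.1
eef_pos: [0.4955, 0.2966, 0.0955]
ee_rot: [[0.081, 0.989, 0.125], [0.568, -0.149, 0.81], [0.819, 0.005, -0.573]]
wrist_force: [-0.4, 4.9, 2.5]
width: 0.0658
finger_force: 30.0
```

Run:
```python
from plan import *
print(edge(),env.get_state()["wrist_force"],env.get_state()["wrist_torque"])
print(*delta(*tcp(.0162,-.0160,0)))
```

```text
(array([ 16.6269,  -5.7649, -12.044 ]), array([ 0.1218, -0.2023,  0.0193])) [-0.4458  4.9394  2.4648] [0.6698 0.0658 0.2057]
[ 0.0029 -0.049  -0.3728] [-0.2029  0.0114 -0.1219]
```

Request:
apply_moves(
  deltas=[
    [0, 0, 0, 0, 0, 0, 60],
    [0, 0, 0, 0, 0, 0, 30],
    [0, 0, 0, 0, 0, 0, 10],
    [0, 0, 0, 0, 0, 0, 10],
    [0, 0, 0, 0, 0, 0, 10],
    [0, 0, 0, 0, 0, 0, 10],
  ],
)

```text
time_s: 16.7
eef_pos: [0.4955, 0.2955, 0.0939]
ee_rot: [[0.082, 0.989, 0.126], [0.571, -0.15, 0.807], [0.817, 0.006, -0.576]]
wrist_force: [0.6, 0.7, 0.1]
width: 0.0873
finger_force: 0.0
```

Run:
```python
from plan import *
po=pose();print(edge(),env.get_state()["wrist_force"],env.get_state()["width"])
im=env.read_camera("wrist");s=env.read_camera("side");t=env.read_camera("top")
for n,a in(("w6",im),("s6",s),("t6",t)):cv2.imwrite(f"pics/{n}.png",a[:,:,::-1])
np.savez("w6.npz",P=po[0],R=po[1])
# predicted seated rim pixels, and some alternatives
for dx,dz in((0,0),(0,.003),(0,.006)):
    C=lip+Rp@np.array([.0165-.0803+dx,-.0058,-.0166-.0125+dz])
    print(dz,[np.round(proj("wrist",C+Rp@np.array(v),po),1) for v in((.06,.033,.0375),(.06,-.033,.0375),(-.025,.033,.0375),(-.025,-.033,.0375))])
c=lambda a,x,y,w,h:cv2.resize(a[y:y+h,x:x+w,::-1],(400,300),interpolation=cv2.INTER_CUBIC)
cv2.imwrite("pics/c6.png",np.vstack([np.hstack([c(im,200,70,240,180),c(s,160,40,240,180)]),np.hstack([c(t,150,120,240,180),c(im,0,0,640,400)])]))
```

```text
(array([ 15.5713,  -6.0682, -13.8716]), array([ 0.0551,  0.0121, -0.0147])) [0.6372 0.7075 0.0694] 0.08725690888501829
0 [array([265.7, 147.3]), array([374.3, 147.8]), array([243.1, 272.8]), array([396.5, 273.3])]
0.003 [array([265.1, 143.4]), array([374.9, 144. ]), array([241.7, 269.4]), array([397.9, 270. ])]
0.006 [array([264.6, 139.4]), array([375.5, 140. ]), array([240.2, 265.9]), array([399.5, 266.5])]
```

View pics/c6.png

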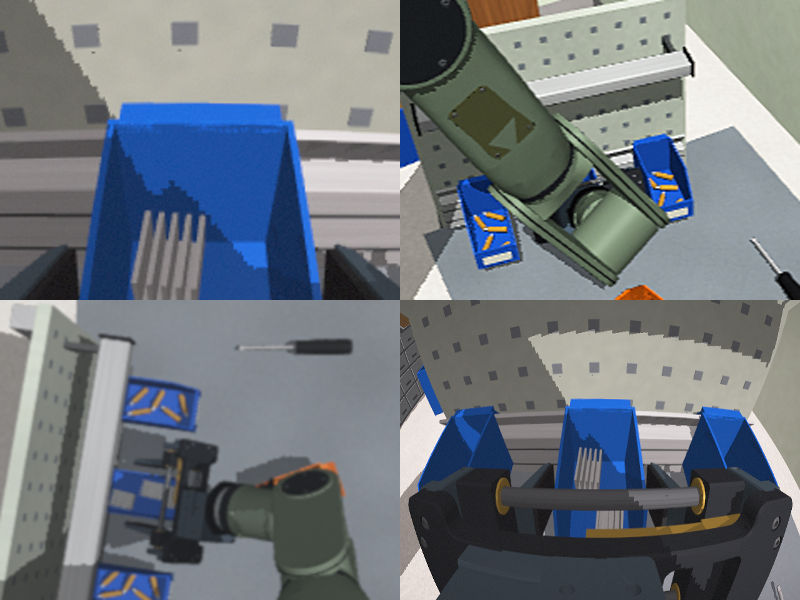

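The bin stays on the rail between its neighbours, with its rim's back corners at about (265,144) and (374,143). That is ~3 mm high by the nominal lip, so I'll check against the lip's own pixels and the neighbours' rims.

Run:
```python
from plan import *
z=np.load("w6.npz");po=(z["P"],z["R"]);g=cv2.imread("pics/w6.png")
P=lambda v:np.round(proj("wrist",lip+Rp@np.array(v),po),1)
for y in(.07,-.08):
    u=P((0,y,0));v=P((-.0038,y,-.026));print("pred lip",u,"face",v);c=int(u[0]);col=g[:,c].mean(1)
    print(c,[(r,int(col[r])) for r in range(int(u[1])-8,int(v[1])+6)])
b=blue(g[:,:,::-1].copy())
cs=[c for c in cv2.findContours(b,0,1)[0] if cv2.contourArea(c)>300]
for c in cs:
    a=cv2.approxPolyDP(c,2.5,True).reshape(-1,2);print(cv2.boundingRect(c),a[a[:,1]<230].tolist())
for n,y in(("L",.139),("R",-.151),("ours",-.0058)):
    C=np.array([.0165-.0803,y,-.0291])
    print(n,"strip top/back rim",P(C+[.06,.033,.0375]),P(C+[.06,-.033,.0375]),"frontrim",P(C+[-.025,.033,.0375]),P(C+[-.025,-.033,.0375]))
```

```text
pred lip [204.8 155.4] face [212.5 187. ]
204 [(147, 108), (148, 111), (149, 122), (150, 131), (151, 130), (152, 131), (153, 131), (154, 115), (155, 93), (156, 84), (157, 84), (158, 81), (159, 83), (160, 79), (161, 83), (162, 82), (163, 83), (164, 88), (165, 110), (166, 136), (167, 137), (168, 135), (169, 137), (170, 136), (171, 137), (172, 137), (173, 138), (174, 137), (175, 136), (176, 135), (177, 136), (178, 137), (179, 137), (180, 136), (181, 135), (182, 136), (183, 129), (184, 117), (185, 104), (186, 101), (187, 100), (188, 101), (189, 99), (190, 100), (191, 101), (192, 99)]
pred lip [432.6 156.5] face [424.7 188. ]
432 [(148, 176), (149, 188), (150, 215), (151, 227), (152, 227), (153, 228), (154, 228), (155, 190), (156, 127), (157, 85), (158, 81), (159, 81), (160, 81), (161, 89), (162, 90), (163, 88), (164, 87), (165, 93), (166, 154), (167, 217), (168, 215), (169, 213), (170, 216), (171, 217), (172, 217), (173, 218), (174, 215), (175, 214), (176, 216), (177, 217), (178, 215), (179, 214), (180, 214), (181, 214), (182, 214), (183, 213), (184, 221), (185, 201), (186, 180), (187, 1
[... 308 characters left out ...]
[156, 150], [148, 142], [91, 147], [81, 156], [49, 206], [101, 221], [172, 224], [180, 217], [149, 153]]
(247, 132, 147, 120) [[264, 143], [287, 195], [291, 196], [292, 207], [294, 197], [299, 197], [300, 212], [303, 196], [308, 198], [308, 213], [312, 197], [316, 199], [316, 214], [318, 200], [321, 197], [324, 200], [375, 144], [368, 141], [367, 133], [274, 132], [272, 140]]
(27, 87, 42, 67) [[37, 87], [27, 100], [55, 152], [68, 149]]
L strip top/back rim [ 83.3 157.3] [152.3 151.8] frontrim [ 28.2 251.6] [ 99.7 261.6]
R strip top/back rim [487.8 153.5] [556.2 159.7] frontrim [539.5 263.2] [610.3 253.9]
ours strip top/back rim [265.7 147.3] [374.3 147.8] frontrim [243.1 272.8] [396.5 273.3]
```

Run:
```python
from plan import *
z=np.load("w6.npz");po=(z["P"],z["R"])
def onx(p,x0=.003):
    o,d=ray("wrist",p,po);o=Rp.T@(o-lip);d=Rp.T@d;return (o+d*(x0-o[0])/d[0])*1e3
for n,ps in(("ours",((274,132),(367,133))),("L",((91,147),(148,142))),("R",((484,142),(542,148))),("lip",((204,152),(432,153)))):print(n,[onx(p) for p in ps])
```

```text
ours [array([ 3.    , 22.2522, 14.8795]), array([  3.    , -34.417 ,  14.5078])]
L [array([  3.    , 165.6696,  12.2387]), array([  3.    , 111.2618,  11.8258])]
R [array([   3.    , -116.1973,   12.7351]), array([   3.   , -170.184,   12.732])]
lip [array([ 3.    , 71.3331,  0.5302]), array([  3.    , -80.2552,   0.5143])]
```

The neighbours' strip tops lie 12.3 mm above the lip line and ours 14.7, so our bin is held up about 2.4 mm by friction. I'll re-grip lightly and press it home along the slope.

Request:
apply_moves(
  deltas=[
    [0, 0, 0, 0, 0, 0, 255],
    [0, 0, 0, 0, 0, 0, 255],
    [0, 0, 0, 0, 0, 0, 255],
    [0, 0, 0, 0, 0, 0, 255],
    [0, 0, 0, 0, 0, 0, 255],
    [0, 0.05, -0.2, 0, 0, 0, 255],
    [0, 0.1, -0.3, 0, 0, 0, 255],
    [0, 0.15, -0.4, 0, 0, 0, 255],
    [0, 0.15, -0.4, 0, 0, 0, 255],
  ],
  force=12,
)

```text
time_s: 17.75
eef_pos: [0.4953, 0.2971, 0.0919]
ee_rot: [[0.081, 0.989, 0.126], [0.567, -0.15, 0.81], [0.819, 0.006, -0.573]]
wrist_force: [-3.1, -10.5, 11.6]
width: 0.0663
finger_force: 12.0
```

```bash
cat > chk.py <<'E'
from plan import *
def onx(p,po,x0=.003):
    o,d=ray("wrist",p,po);o=Rp.T@(o-lip);d=Rp.T@d;return (o+d*(x0-o[0])/d[0])*1e3
print(edge(),env.get_state()["wrist_force"])
po=pose();im=env.read_camera("wrist");cv2.imwrite("pics/chk.png",im[:,:,::-1])
for c in cv2.findContours(blue(im),0,1)[0]:
    if cv2.contourArea(c)>1500:
        a=cv2.approxPolyDP(c,2.5,True).reshape(-1,2);a=a[np.argsort(a[:,1])][:4];print([(p.tolist(),onx(p,po)[1:].round(1).tolist()) for p in a])
E
python3 chk.py
```

```text
(array([ 17.0813,  -5.5871, -15.6194]), array([ 0.0724, -0.2202, -0.018 ])) [ -3.0855 -10.4804  11.632 ]
[([243, 280], [78.2, -178.3]), ([314, 281], [0.1, -176.3]), ([256, 302], [74.0, -239.0]), ([312, 304], [3.3, -240.4])]
[([486, 142], [-116.3, 12.1]), ([545, 148], [-171.2, 12.3]), ([477, 151], [-112.1, 3.9]), ([485, 153], [-119.2, 2.7])]
[([148, 142], [110.7, 11.0]), ([90, 146], [165.1, 12.4]), ([154, 149], [108.2, 4.7]), ([148, 151], [113.8, 3.3])]
[([273, 132], [23.1, 14.1]), ([368, 132], [-34.2, 14.5]), ([369, 140], [-35.5, 8.4]), ([272, 140], [24.3, 8.0])]
```

Now both the lip and the rail's front face push back, as a seated bin would. Release, back straight out, and compare with the neighbours from farther away.

Request:
apply_moves(
  deltas=[
    [0, 0, 0, 0, 0, 0, 150],
    [0, 0, 0, 0, 0, 0, 60],
    [0, 0, 0, 0, 0, 0, 0],
    [0, 0, 0, 0, 0, 0, 0],
    [0, 0, 0, 0, 0, 0, 0],
    [0, -0.1, 0.3, 0, 0, 0, 0],
    [0, -0.1, 0.3, 0, 0, 0, 0],
  ],
)

```text
time_s: 18.5
eef_pos: [0.4956, 0.296, 0.0932]
ee_rot: [[0.081, 0.989, 0.126], [0.57, -0.15, 0.808], [0.817, 0.006, -0.576]]
wrist_force: [0.1, 0.2, 0.3]
width: 0.0913
finger_force: 0.0
```

```bash
python3 chk.py
```

```text
(array([ 16.1632,  -6.0547, -14.5572]), array([ 0.0657, -0.0078, -0.0345])) [0.0619 0.1819 0.2698]
[([244, 280], [77.4, -180.1]), ([313, 281], [0.7, -178.2]), ([311, 304], [4.1, -243.5]), ([304, 305], [13.1, -247.2])]
[([484, 142], [-115.7, 12.5]), ([483, 147], [-116.6, 8.2]), ([543, 148], [-170.5, 12.7]), ([476, 151], [-112.4, 4.3])]
[([148, 141], [110.5, 12.4]), ([149, 146], [111.4, 8.0]), ([90, 147], [166.1, 12.0]), ([156, 150], [107.1, 4.1])]
[([273, 132], [22.8, 14.6]), ([367, 133], [-34.3, 14.2]), ([272, 140], [24.0, 8.5]), ([368, 141], [-35.6, 8.1])]
```

Request:
apply_moves(
  deltas=[
    [-0.3, -2, 1.5, 0, 0, 0, 0],
    [-0.6, -4.5, 3.2, 0, 0, 0, 0],
    [-1, -7.5, 5.3, 0, 0, 0, 0],
    [-1.4, -11, 7.7, 0, 0, 0, 0],
    [-1.8, -14, 9.5, 0, 0, 0, 0],
    [-2, -16, 10.5, 0, 0, 0, 0],
    [-2, -16, 10.5, 0, 0, 0, 0],
    [-2, -16, 10.5, 0, 0, 0, 0],
  ],
)

```text
time_s: 19.35
eef_pos: [0.4755, 0.136, 0.1979]
ee_rot: [[0.082, 0.989, 0.127], [0.57, -0.151, 0.807], [0.817, 0.006, -0.576]]
wrist_force: [-0.7, 0.1, -0.8]
width: 0.0908
finger_force: 0.0
```

```bash
python3 chk.py
python3 - <<'E'
from h import *
im=cv2.imread("pics/chk.png");s=env.read_camera("side");t=env.read_camera("top")
cv2.imwrite("pics/s7.png",s[:,:,::-1]);cv2.imwrite("pics/t7.png",t[:,:,::-1])
c=lambda a,x,y,w,h:cv2.resize(a[y:y+h,x:x+w],(400,300),interpolation=cv2.INTER_CUBIC)
cv2.imwrite("pics/c7.png",np.vstack([cv2.resize(im[60:260,80:560],(800,333)),np.hstack([c(s[:,:,::-1],160,60,200,150),c(t[:,:,::-1],150,120,240,180)])[:267]]))
E
```

```text
(array([-145.1227,  -10.4184,   90.0659]), array([ 0.015 ,  0.0008, -0.0098])) [-0.7463  0.1004 -0.8492]
[([406, 130], [-118.7, 10.5]), ([447, 132], [-175.2, 11.3]), ([395, 176], [-118.2, -70.1]), ([473, 181], [-247.1, -76.1])]
[([221, 129], [114.3, 11.7]), ([186, 131], [163.5, 11.7]), ([177, 136], [179.2, 4.7]), ([233, 174], [113.1, -67.1])]
[([336, 125], [-30.1, 14.6]), ([293, 126], [22.3, 13.0]), ([343, 130], [-39.0, 7.3]), ([287, 141], [31.1, -10.1])]
[([119, 50], [222.3, 137.7]), ([134, 59], [205.1, 122.2]), ([135, 62], [204.9, 118.1]), ([123, 62], [221.9, 121.3])]
```

View pics/c7.png

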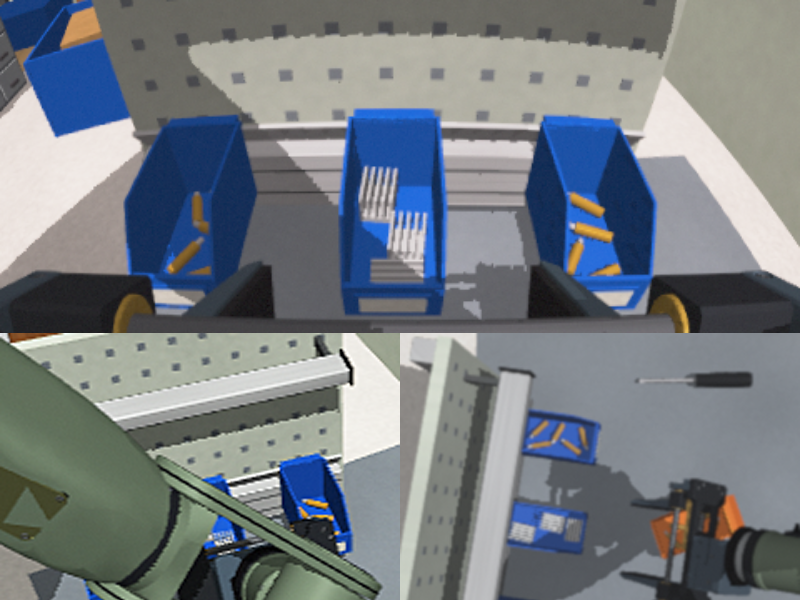

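All three sinks are in and the bin hangs between its neighbours, which look undisturbed, but its strip top (rows 125–126) still reads 2 mm high. To rule out fisheye bias I'll view each bin from the same relative place.

Request:
apply_moves(
  deltas=[
    [-3.5, 0.5, 0, 0, 0, 0, 0],
    [-7, 1, 0, 0, 0, 0, 0],
    [-10.5, 1.6, 0, 0, 0, 0, 0],
    [-14, 2.1, 0, 0, 0, 0, 0],
    [-14.3, 2.2, 0, 0, 0, 0, 0],
    [-14.3, 2.2, 0, 0, 0, 0, 0],
    [-14.3, 2.2, 0, 0, 0, 0, 0],
  ],
)

```text
time_s: 20.2
eef_pos: [0.3336, 0.158, 0.198]
ee_rot: [[0.081, 0.989, 0.127], [0.571, -0.15, 0.807], [0.817, 0.007, -0.576]]
wrist_force: [0.2, 0.4, -0.3]
width: 0.0913
finger_force: 0.0
```

```bash
cp pics/chk.png pics/chkC.png; python3 chk.py; cp pics/chk.png pics/chkL.png
```

```text
(array([-144.8795,  133.1928,   90.2227]), array([ 0.0717,  0.0163, -0.0723])) [ 0.2427  0.4246 -0.2948]
[([501, 138], [-117.8, 10.1]), ([529, 140], [-169.3, 12.2]), ([484, 180], [-122.4, -72.3]), ([562, 186], [-304.2, -77.9])]
[([408, 129], [22.8, 12.7]), ([449, 131], [-33.7, 13.7]), ([459, 146], [-56.0, -9.7]), ([396, 173], [25.1, -63.6])]
[([290, 127], [169.7, 11.8]), ([334, 127], [115.9, 11.9]), ([337, 132], [112.0, 4.4]), ([283, 138], [179.5, -5.1])]
[([241, 40], [215.7, 126.6]), ([164, 56], [308.1, 118.9]), ([174, 57], [295.9, 115.8]), ([245, 67], [215.1, 94.5])]
```

Request:
apply_moves(
  deltas=[
    [4, -0.6, 0, 0, 0, 0, 0],
    [8, -1.2, 0, 0, 0, 0, 0],
    [12, -1.8, 0, 0, 0, 0, 0],
    [16, -2.4, 0, 0, 0, 0, 0],
    [20, -3, 0, 0, 0, 0, 0],
    [24, -3.6, 0, 0, 0, 0, 0],
    [28, -4.2, 0, 0, 0, 0, 0],
    [28.6, -4.4, 0, 0, 0, 0, 0],
    [28.6, -4.4, 0, 0, 0, 0, 0],
    [28.6, -4.4, 0, 0, 0, 0, 0],
  ],
)

```text
time_s: 21.25
eef_pos: [0.6176, 0.1144, 0.1973]
ee_rot: [[0.083, 0.989, 0.124], [0.57, -0.149, 0.808], [0.817, 0.004, -0.576]]
wrist_force: [-0.5, -0.6, -0.2]
width: 0.0914
finger_force: 0.0
```

```bash
python3 chk.py; cp pics/chk.png pics/chkR.png
```

```text
(array([-144.939 , -154.1303,   89.4677]), array([ 0.1159, -0.0131,  0.1067])) [-0.5358 -0.5704 -0.2085]
[([130, 136], [111.5, 11.1]), ([102, 139], [165.8, 11.3]), ([147, 178], [116.4, -71.5]), ([71, 182], [296.5, -73.7])]
[([224, 128], [-33.3, 12.7]), ([186, 129], [19.4, 14.6]), ([173, 147], [48.2, -13.8]), ([236, 169], [-36.4, -57.9])]
[([293, 127], [-120.9, 11.1]), ([339, 127], [-177.1, 11.3]), ([343, 131], [-182.3, 5.3]), ([288, 139], [-113.6, -7.3])]
```

Run:
```python
from h import *
for n,(a,b) in dict(C=(297,332),L=(294,330),R=(298,334)).items():
    g=cv2.imread(f"pics/chk{n}.png").astype(float)
    f=g[:,a:b,0]-g[:,a:b,2] # blue-red
    p=f.mean(1);h=(p[110:118].mean()+p[129:133].mean())/2
    r=next(i for i in range(115,140) if p[i]<h<=p[i+1]);print(n,"strip top",round(r+(h-p[r])/(p[r+1]-p[r]),2))
    m=blue(g[:,:,::-1].astype(np.uint8));M=m[100:260,240:400]>0
    for row in(150,170,190,210,225,235):
        xs=np.where(m[row,250:390]>0)[0]+250;print(row,xs.min(),xs.max(),end="; ")
    for c in(a-2,a+2,b-2,b+4):
        ys=np.where(m[200:300,c]>0)[0]+200;print(c,ys.min() if len(ys) else 0,ys.max() if len(ys) else 0,end="| ")
    print()
```

```text
C strip top 124.68
150 287 344; 170 285 346; 190 284 347; 210 284 346; 225 285 346; 235 285 346; 295 200 248| 299 200 248| 330 231 238| 336 200 248| 
L strip top 126.62
150 283 338; 170 279 340; 190 278 341; 210 278 341; 225 279 340; 235 280 340; 292 200 247| 296 200 247| 328 205 247| 334 200 247| 
R strip top 125.88
150 288 344; 170 285 346; 190 284 347; 210 285 346; 225 285 346; 235 286 346; 296 200 246| 300 200 246| 332 205 247| 338 202 247|
```

Sub-pixel rows show our bin's back ~2 mm high and its front edge a little low: it hangs nose-down about 1°, wedged on the lip. I'll re-grip it, tip the front up slightly, slide the strip down along the lip, and let it down again.

Request:
apply_moves(
  deltas=[
    [-3.5, 0.5, 0, 0, 0, 0, 0],
    [-7, 1, 0, 0, 0, 0, 0],
    [-10.5, 1.6, 0, 0, 0, 0, 0],
    [-14, 2.1, 0, 0, 0, 0, 0],
    [-14.3, 2.2, 0, 0, 0, 0, 0],
    [-14.3, 2.2, 0, 0, 0, 0, 0],
    [-13.9, 5.2, -2, 0, 0, 0, 0],
    [-13.5, 8.2, -4, 0, 0, 0, 0],
    [-13.1, 11.2, -6, 0, 0, 0, 0],
    [-12.8, 14.2, -8, 0, 0, 0, 0],
  ],
)

```text
time_s: 22.3
eef_pos: [0.4923, 0.2569, 0.1175]
ee_rot: [[0.081, 0.988, 0.128], [0.571, -0.151, 0.807], [0.817, 0.008, -0.576]]
wrist_force: [0.6, 0.1, 0.2]
width: 0.0909
finger_force: 0.0
```

Request:
apply_moves(
  deltas=[
    [0.3, 2.5, -1.5, 0, 0, 0, 0],
    [0.5, 4.2, -2.5, 0, 0, 0, 0],
    [0.5, 4.2, -2.5, 0, 0, 0, 0],
    [0.5, 4.2, -2.5, 0, 0, 0, 0],
    [0.5, 4.2, -2.5, 0, 0, 0, 255],
    [0.5, 4.2, -2.5, 0, 0, 0, 255],
    [0.5, 4.2, -2.5, 0, 0, 0, 255],
    [0.5, 4.2, -2.5, 0, 0, 0, 255],
    [0.5, 4.2, -2.5, 0, 0, 0, 255],
    [0.5, 4.2, -2.5, 0, 0, 0, 255],
  ],
  force=25,
)

```text
time_s: 23.3
eef_pos: [0.4958, 0.2975, 0.0933]
ee_rot: [[0.082, 0.989, 0.127], [0.571, -0.151, 0.807], [0.817, 0.007, -0.576]]
wrist_force: [-1.4, -6.4, 3.7]
width: 0.0664
finger_force: 24.9
```

Run:
```python
from plan import *
v,a=edge();print(v,a,env.get_state()["wrist_force"])
x,y,z=v/1e3
for dx,dz,th in((0,.001,4),(.002,-.0015,4),(.0022,-.002,1.5)):print(*delta(*tcp(x+dx,z+dz,th,y)))
```

```text
[ 17.5801  -6.0529 -14.4879] [ 0.0084  0.004  -0.054 ] [-1.4109 -6.3965  3.7095]
[-0.0144 -0.0793  0.5528] [-3.9417  0.6585 -0.0102]
[0.0159 0.1184 0.3028] [-3.9417  0.6585 -0.0102]
[ 0.026   0.1842 -0.0312] [-1.4705  0.2799 -0.0091]
```

Request:
apply_moves(
  deltas=[
    [0, -0.1, 0.4, -1.5, 0.3, 0, 255],
    [0, -0.1, 0.6, -3, 0.5, 0, 255],
    [0, -0.1, 0.6, -3.9, 0.6, 0, 255],
    [0, 0, 0.4, -3.9, 0.6, 0, 255],
    [0, 0.05, 0.2, -3.9, 0.6, 0, 255],
    [0, 0.1, 0, -3.9, 0.6, 0, 255],
    [0, 0.1, 0, -3.9, 0.6, 0, 255],
    [0, 0.1, 0, -3.9, 0.6, 0, 255],
  ],
)

```text
time_s: 24.1
eef_pos: [0.4953, 0.299, 0.0925]
ee_rot: [[0.091, 0.989, 0.119], [0.625, -0.15, 0.766], [0.776, 0.005, -0.631]]
wrist_force: [0.4, 0.5, -1.5]
width: 0.0661
finger_force: 24.9
```

```bash
python3 chk.py
```

```text
(array([ 19.7929,  -5.3349, -19.7483]), array([0.0639, 3.9618, 0.0426])) [ 0.4365  0.5248 -1.5147]
[([243, 280], [84.4, -202.5]), ([314, 281], [0.9, -200.2]), ([256, 302], [82.9, -281.1]), ([312, 304], [4.7, -283.2])]
[([491, 142], [-116.2, 13.2]), ([549, 148], [-169.4, 13.4]), ([488, 148], [-116.1, 7.7]), ([479, 151], [-110.3, 4.5])]
[([143, 141], [110.7, 13.1]), ([86, 146], [163.7, 13.9]), ([146, 147], [110.6, 7.7]), ([154, 150], [105.4, 4.5])]
[([273, 134], [22.5, 13.4]), ([367, 134], [-32.6, 13.7]), ([272, 142], [23.8, 7.1]), ([368, 142], [-33.9, 7.5])]
```

The bin is now free of contact and sits level with the neighbours at the back. Let the front down and release.

Request:
apply_moves(
  deltas=[
    [0, 0.03, -0.15, 1, -0.15, 0, 255],
    [0, 0.06, -0.3, 2, -0.3, 0, 255],
    [0, 0.08, -0.38, 2.6, -0.4, 0, 255],
    [0, 0.08, -0.38, 2.6, -0.4, 0, 255],
    [0, 0.08, -0.38, 2.6, -0.4, 0, 255],
  ],
)

```text
time_s: 24.65
eef_pos: [0.4957, 0.3002, 0.0919]
ee_rot: [[0.084, 0.989, 0.125], [0.585, -0.15, 0.797], [0.807, 0.006, -0.59]]
wrist_force: [-4.0, -8.5, 13.3]
width: 0.0663
finger_force: 25.0
```

```bash
python3 chk.py
```

```text
(array([ 20.5017,  -5.4806, -17.0195]), array([ 0.0598,  1.0021, -0.0287])) [-3.9826 -8.5339 13.3137]
[([243, 280], [78.3, -179.5]), ([314, 281], [0.2, -177.4]), ([256, 302], [74.8, -243.3]), ([312, 304], [3.4, -244.9])]
[([489, 144], [-116.2, 12.6]), ([548, 150], [-170.7, 12.8]), ([487, 150], [-116.7, 7.4]), ([479, 153], [-111.5, 4.3])]
[([145, 143], [110.4, 12.3]), ([87, 148], [164.8, 12.8]), ([153, 152], [107.2, 4.1]), ([146, 153], [113.2, 3.6])]
[([367, 136], [-33.0, 13.4]), ([274, 136], [22.1, 13.0]), ([272, 144], [23.9, 6.9]), ([265, 145], [28.3, 6.2])]
```

Request:
apply_moves(
  deltas=[
    [0, 0, 0, 0, 0, 0, 150],
    [0, 0, 0, 0, 0, 0, 60],
    [0, 0, 0, 0, 0, 0, 0],
    [0, 0, 0, 0, 0, 0, 0],
    [0, 0, 0, 0, 0, 0, 0],
    [0, -0.1, 0.3, 0, 0, 0, 0],
    [-0.3, -2, 1.5, 0, 0, 0, 0],
    [-0.6, -4.5, 3.2, 0, 0, 0, 0],
    [-1, -7.5, 5.3, 0, 0, 0, 0],
    [-1.4, -11, 7.7, 0, 0, 0, 0],
  ],
)

```text
time_s: 25.7
eef_pos: [0.4806, 0.1892, 0.1666]
ee_rot: [[0.085, 0.989, 0.122], [0.589, -0.149, 0.794], [0.804, 0.004, -0.595]]
wrist_force: [0.6, 0.4, 0.3]
width: 0.0915
finger_force: 0.0
```

Request:
apply_moves(
  deltas=[
    [-0.3, -2.5, 1.5, 0.5, 0, 0, 0],
    [-0.6, -5, 2.7, 1, 0, 0, 0],
    [-0.6, -5.2, 2.8, 1.1, 0, 0, 0],
    [-0.6, -5.2, 2.8, 1.1, 0, 0, 0],
    [-0.6, -5.2, 2.8, 1.1, 0, 0, 0],
  ],
)

```text
time_s: 26.2
eef_pos: [0.475, 0.1386, 0.1937]
ee_rot: [[0.085, 0.989, 0.123], [0.573, -0.149, 0.806], [0.815, 0.002, -0.579]]
wrist_force: [0.5, 0.5, -0.1]
width: 0.0911
finger_force: 0.0
```

```bash
python3 chk.py; cp pics/chk.png pics/chkD.png
python3 - <<'E'
from h import *
print(*pose())
g=cv2.imread("pics/chkD.png").astype(float);f=g[:,298:332,0]-g[:,298:332,2];p=f.mean(1);h=(p[110:118].mean()+p[129:133].mean())/2
print([round(x) for x in p[118:135]],h)
m=blue(g[:,:,::-1].astype(np.uint8))
for c in(295,299,336):print(np.where(m[200:300,c]>0)[0].max()+200)
E
```

```text
(array([-142.5175,   -9.5066,   85.6702]), array([0.1117, 0.2165, 0.2343])) [ 0.4762  0.504  -0.1096]
[([409, 127], [-119.4, 11.6]), ([450, 130], [-175.7, 11.0]), ([397, 173], [-117.5, -67.5]), ([476, 178], [-246.3, -73.1])]
[([221, 127], [114.3, 11.8]), ([186, 129], [163.0, 12.1]), ([177, 134], [178.4, 5.2]), ([233, 171], [113.0, -64.0])]
[([295, 124], [21.0, 12.7]), ([340, 124], [-33.2, 12.8]), ([344, 129], [-38.4, 5.4]), ([288, 138], [30.9, -8.5])]
[([119, 50], [221.5, 134.4]), ([133, 59], [205.8, 119.2]), ([124, 61], [219.3, 119.1]), ([134, 62], [205.7, 115.2])]
[0.474905   0.13882217 0.19365358] [[ 0.0849016   0.98887739  0.12211969]
 [ 0.57304462 -0.14872484  0.80591611]
 [ 0.81511446  0.00155646 -0.57929785]]
[-14, -14, -14, -14, -13, -3, 154, 184, 184, 184, 184, 173, 152, 153, 137, 136, 136] 69.93014705882354
246
246
246
```

Run:
```python
from plan import *
R1=[[.082,.989,.127],[.57,-.151,.807],[.817,.006,-.576]];RL=[[.081,.989,.127],[.571,-.15,.807],[.817,.007,-.576]];RR=[[.083,.989,.124],[.57,-.149,.808],[.817,.004,-.576]]
D=dict(oldC=((.4755,.136,.1979),R1,124.68),L=((.3336,.158,.198),RL,126.62),R=((.6176,.1144,.1973),RR,125.88),new=(*pose(),123.47))
bot=dict(oldC=248,L=247,R=246.7,new=246)
for n,(P,R,r) in D.items():
    def f(row,x0):
        o,d=ray("wrist",(315,row),(np.array(P),np.array(R)));o=Rp.T@(o-lip);d=Rp.T@d;return (o+d*(x0-o[0])/d[0])[2]*1e3
    print(n,"strip top z",round(f(r,.003),2),"front bottom z",round(f(bot[n],-.1238),2))
```

```text
oldC strip top z 14.87 front bottom z -60.48
L strip top z 12.28 front bottom z -58.06
R strip top z 12.7 front bottom z -58.07
new strip top z 13.36 front bottom z -57.63
```

```bash
python3 -c "
from rig import env
print(env.sign_off())"
```

```text
the job is handed in; nothing more can be done
None
```

The heat sink is back in the blue bin, and the bin hangs level on the rail between its two neighbours. By the last camera check it sat 0.5–1 mm higher at the back than they do, close to the measuring error. I handed the job in at about 26 s.

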